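# Slide a glazed tile out over the edge of a ware board

## Task

With the fingertips, gently push the glazed tile flat along the plywood ware board until it sticks out 30 mm beyond the board's front edge (the one nearest the robot), its leading edge parallel to the board's, so that it can later be picked up by the overhang. Only slide it: do not squeeze, lift or tip it, and leave the brush on the board and everything else where it is.

Things in the scene. Friction and masses are not known exactly. Their poses are not given: they have to be found in the camera images.
- ware_board: Plywood board, 320 (its x) x 240 (its y) mm, 18 mm thick, fixed to the table on two wooden battens; its flat top is 42 mm above the table. Origin: centre of its footprint, on the table. Its x axis points away from the robot, square to the front edge; y runs left along the front edge. Its yaw varies.
- board_edge (a point): Middle of the board's front (robot-side) edge, at the top surface; axes as the board's (overhang is toward its -x).
- tile: Loose white glazed ceramic tile with brownish glaze marks, 98 x 66 mm, 6.5 mm thick, 100 to 200 g, lying flat on the board and sliding under about 0.5 to 1.5 N. Origin: centre of its underside. Its own y axis is turned 9 degrees clockwise (from above) from its long direction, so use the three points below for its edges. The long direction starts within 20 degrees of square to the board's front edge; the short leading side faces that edge and starts 40 mm or more short of it.
- tile_front_left (a point): Left (board +y side) top corner of the tile's 66 mm leading side.
- tile_front_right (a point): Right (board -y side) top corner of the tile's 66 mm leading side.
- tile_back (a point): Middle of the top of the tile's 66 mm trailing side, the side to push on; 98 mm behind the leading side.
- board_brush: Loose thin paint brush with red handle, 178 mm long, up to 6 mm high, lying across the back of the board, about 290 mm behind its front edge; at least 70 mm of bare board lies between it and the tile. Origin: its middle, underside.
- pink_jar: Loose jar of pink pigment, about 59 mm across, 111 mm high, on the table. Origin: centre of its underside.
- tape_roll: Loose roll of masking tape lying flat on the table, 100 mm across, 25 mm high. Origin: centre of its underside.
Mind the look-alikes: they are no part of the job. Leave any yellow look-alike of the tile alone.

How it is judged:
At the end, for the whole second after the job is handed in: Both leading corners of the tile stand 22 to 38 mm beyond the board's front edge, and the tile lies flat and at rest on the board (x of tile_front_left in the frame of board_edge between -0.038 and -0.022 m and x of tile_front_right in the frame of board_edge between -0.038 and -0.022 m and z of tile in the frame of ware_board between 0.039 and 0.045 m and angle between tile's own z axis and vertical below 0.05 rad and linear speed of tile below 0.01 m/s); the robot touches nothing.
It fails at once if the tile is lifted or tipped (height (world z) of tile above 0.052 m or height (world z) of tile_back above 0.06 m or angle between tile's own z axis and vertical above 0.15 rad).
It fails at once if the tile is squeezed or pressed hard (over 15 N) (contact force between the fingers and tile above 15 N).
It fails at once if the brush, the pink jar or the roll of tape is moved by more than 20 mm (distance of any of board_brush, pink_jar, tape_roll from where it was at the start of the episode above 0.02 m).
It also fails if it takes over 38 s, if anything falls off the work surface, if the arm or the gripper's body presses on something with over 40 N, if the wrist force passes 120 N, or if a joint passes its speed limit or range.

## Robot

A 7-joint arm with a two-finger parallel gripper is mounted at the origin on a cart in front of the work surface, level with it; the furniture and walls round the work are solid. World frame = base frame: x ahead of the robot, y to its left, z up, the work surface at z = 0. Lengths are in m, angles in rad, forces in N, time in s.
With the tool pointing down it reaches from about 0.425 to 0.925 m from the base axis. Payload 6.8 kg.
Tool frame: the origin (TCP) lies at the very end of the fingers, on their centre line; the grasp point (between the pads) lies 19 mm behind it; z points along the fingers, y is the direction in which the jaws open and shut (so a half turn about z gives the same grasp; the last joint's range is limited). The gripper opens to 85 mm and grips with 20 to 120 N. Pads are 22 mm wide; open, the fingers measure 114 mm over their backs; the gripper's body (76 mm by 85 mm) begins 54 mm behind the grasp point. The pads swing forward as they close: fully open they stand 13 mm farther back than shut.
Start: joints at [-1.343, 0.477, 0.022, 1.555, -0.011, 1.109, -0.083], TCP at [0.222, 0.637, 0.231] pointing down, gripper open.
Joint ranges: [-2.96, 2.96], [-0.34, 2.1], [-1.41, 1.46], [0.24, 2.44], [-1.37, 4.51], [0.17, 1.92], [-2.96, 2.96]. Speed limits (rad/s): [2.39, 2.39, 3.14, 3.14, 3.14, 3.14, 3.14].

## Interface

Orientations are given as a unit quaternion [w, x, y, z].
In Python, from station import bot gives the robot as it stands.
- The arm moves only by the tool move_arm, never from a script. Its argument "commands" is text: rows parted by semicolons, each of 7 numbers parted by spaces: the opening, from 0 (shut) to 1 (fully open), then the shift along the tool's x, y, z in cm, then the turn, a rotation vector about the tool's x, y, z in degrees. In form: gripper tx ty tz rx ry rz; .... A call has 1 to 12 rows; each row shifts and turns the commanded pose from where the row before left it, along the tool's axes as they then stand; what a row does not reach is not made up. A row lasts 1/12 s, in which the tool goes at most 41.7 mm and 7.16 degrees, less where a joint would pass 70% of its speed; a pose out of reach is approached as far as the arm can. A call with a gripper value outside its range is refused whole. The fingers move at their own pace and stop on an object; "force" is the grip in N (left out, the last holds). Time passes only in rows, so rows that do not move let the fingers close. It gives the time, the measured TCP pose, the force and the opening at its end, in the units of the state.
- bot.get_obs(): the state, without advancing time (a new reading comes with each control period).
- bot.read_camera(name): name is "scene" or "top" or "wrist"; returns a dict with "img" (400x640x3 uint8, red, green, blue), "K" (3x3 intrinsics, pixels), "rvec" (rotation vector, rad) and "tvec" (3), from world to camera coordinates, as OpenCV has them; the wrist camera has in their place "hand_eye" (4x4, takes a point from camera to tool coordinates, whose origin is the TCP and whose axes are the flange's). Camera axes: x right, y down, z forward; pixel columns grow to the right and rows downward; lengths in m; the calibration is good to about 2 mm. The wrist camera is an equidistant fisheye: a pixel r from the principal point sees the ray r / f radians off the axis. A picture is of the moment at which its call begins: read the wrist's pose just before it. There is no depth.
- bot.hand_in(): hands the job in, once; it reports no verdict.
The state is a dict: "t": time; "q": joint angles; "joint_vel": joint speeds; "joint_torque": joint torques, N m; "eef_pos": TCP position; "tool_rot": TCP orientation; "contact_force": force on the tool from outside, world axes, zero at the start; "torque": the same for the moment, N m; "gripper_width": opening from 0.0 (shut) to 1.0 (fully open).
Only numpy, scipy, OpenCV 4.12 (cv2) and the standard library are available. Lean on these libraries where they do the work, as an engineer would, in place of code of your own. Each camera call takes 0.05 s, during which the arm holds its last target. There are 200 camera calls.

## Working session

There is one attempt and no reset: what is moved stays moved. The work goes in short steps, Python scripts to look and compute and a tool call to move; the robot and the scene stay as the last step left them, time stands still between calls to the robot, and variables do not carry over. Pictures are saved under pics/ and viewed, about 8 in all and at most 12, crops included, and the job is handed in when it is done.

Besides the shell and the picture viewer there is one more tool, called after "Call:" as name(argument=value, ...), one argument or row to a line, values as JSON. move_arm: Moves the arm, as the interface text tells. Its arguments: {"type":"object","properties":{"commands":{"type":"string"},"force":{"type":"number"}},"required":["commands"]}

```bash
mkdir -p pics; python3 - <<'E'
from station import bot
import cv2,numpy as np,pickle
o=bot.get_obs(); print({k:np.round(v,3).tolist() for k,v in o.items()})
ims=[]
for n in("scene","top"):
    c=bot.read_camera(n); pickle.dump(c,open(f"pics/{n}0.pkl","wb"))
    cv2.imwrite(f"pics/{n}0.png",c["img"][:,:,::-1]); print(n,c["K"].tolist(),c["rvec"],c["tvec"])
E
```

```text
{'t': 0.0, 'q': [-1.343, 0.478, 0.022, 1.556, -0.011, 1.109, -0.083], 'joint_vel': [0.001, -0.0, 0.001, 0.001, 0.001, -0.0, 0.001], 'joint_torque': [0.0, -59.645, 1.608, -28.119, 0.013, 0.01, 0.0], 'eef_pos': [0.222, 0.637, 0.23], 'tool_rot': [-0.0, 0.167, 0.986, -0.001], 'contact_force': [-0.174, 0.337, 0.225], 'torque': [0.02, -0.017, -0.009], 'gripper_width': 1.004}
scene [[448.66471612055346, 0.0, 317.8903826160337], [0.0, 448.66471612055346, 206.60119968109066], [0.0, 0.0, 1.0]] [ 1.88750675 -0.62976995  0.41050893] [-0.46627171  0.19072189  0.92023609]
top [[364.08821867506697, 0.0, 321.0672536158597], [0.0, 364.08821867506697, 196.3581952706747], [0.0, 0.0, 1.0]] [ 2.17474733 -2.11967723  0.13773146] [-0.0018666   0.59516003  0.90087367]
```

View pics/scene0.png

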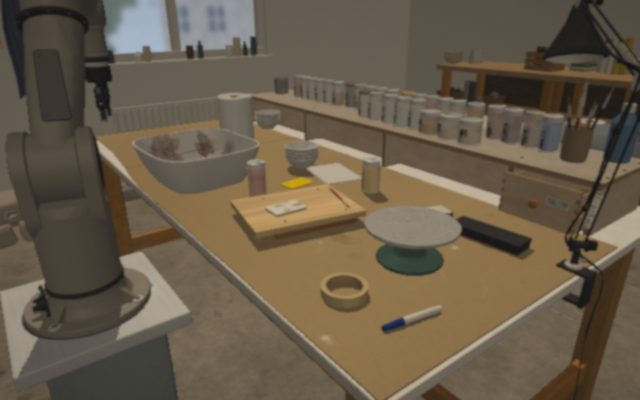

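View pics/top0.png

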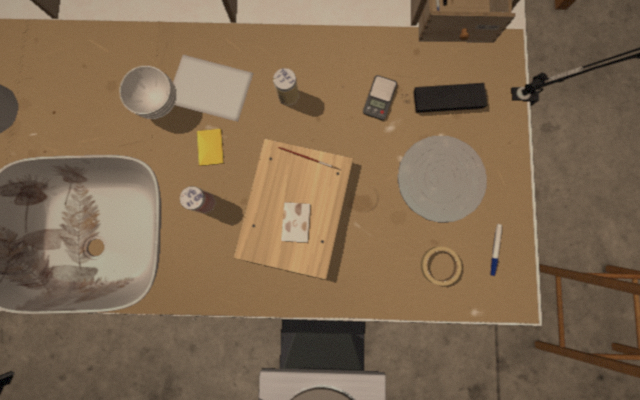

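The white tile with brown marks lies on the board at top px (296,222). The look-alikes are the yellow tile (210,147) and the white sheet (211,88), both off the board. The brush is at (310,158), the pink jar at (193,198) and the tape roll at (442,266). I choose (296,222) and will check it in a close rectified crop.

```bash
cat > h.py <<'E'
import cv2,numpy as np
def to_world(c,px,z):
    R,_=cv2.Rodrigues(c["rvec"]);p=cv2.undistortPoints(np.array(px,float).reshape(-1,1,2),c["K"],None)[:,0]
    d=np.c_[p,np.ones(len(p))]@R; o=-R.T@np.ravel(c["tvec"]); return o+d*((z-o[2])/d[:,2])[:,None]
def proj(c,P): return cv2.projectPoints(np.array(P,float).reshape(-1,3),np.array(c["rvec"]),np.array(c["tvec"]),c["K"],None)[0][:,0]
E
python3 - <<'E'
import pickle,cv2,numpy as np
from h import *
c=pickle.load(open("pics/top0.pkl","rb"))
print(to_world(c,[[264,140],[353,156],[326,279],[235,260]],.042).round(3))
print(to_world(c,[[284,203],[311,204],[308,242],[282,240]],.0485).round(3))
print("brush",to_world(c,[[279,149],[339,170]],.045).round(3))
print("jar",to_world(c,[193,196],.111).round(3),"tape",to_world(c,[442,266],.02).round(3))
im=cv2.resize(c["img"][130:290,225:365],None,fx=5,fy=5,interpolation=cv2.INTER_CUBIC)[:, :, ::-1]
cv2.imwrite("pics/crop.png",cv2.resize(im,None,fx=.75,fy=.75))
E
```

```text
[[ 0.741  0.168  0.042]
 [ 0.704 -0.067  0.042]
 [ 0.386 -0.004  0.042]
 [ 0.427  0.226  0.042]]
[[0.574 0.108 0.048]
 [0.574 0.039 0.048]
 [0.477 0.043 0.048]
 [0.48  0.109 0.048]]
brush [[ 0.717  0.127  0.045]
 [ 0.665 -0.031  0.045]]
jar [[0.579 0.319 0.111]] tape [[ 0.425 -0.302  0.02 ]]
```

View pics/crop.png

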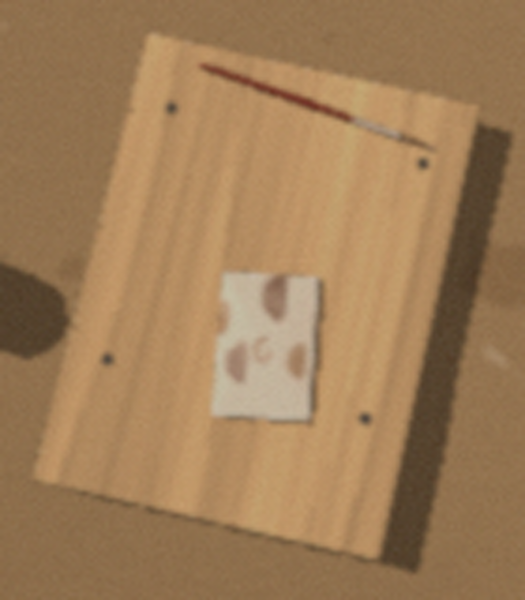

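```bash
cat >> h.py <<'E'
from scipy.optimize import minimize
def rect(p,L,W):
    c,s=np.cos(p[2]),np.sin(p[2]);q=np.array([[-L,W],[-L,-W],[L,-W],[L,W]])/2  # FL,FR,BR,BL
    return p[:2]+q@np.array([[c,s],[-s,c]])
def fit(c,img,p0,L,W,z):
    """slide a rectangle of known size to the strongest edge contrast in scalar image"""
    g=cv2.GaussianBlur(img.astype(np.float32),(0,0),.7)
    def edge(p,d,m):
        q=rect(p,L+2*d,W+2*d);pts=np.concatenate([a+np.linspace(.08,.92,60)[:,None]*(b-a) for a,b in zip(q,np.roll(q,-1,0))])
        px=proj(c,np.c_[pts,np.full(len(pts),z)]).astype(np.float32)
        return cv2.remap(g,px[:,0].reshape(1,-1),px[:,1].reshape(1,-1),cv2.INTER_LINEAR)[0]
    f=lambda p:-np.mean(np.tanh((edge(p,-.003,0)-edge(p,.003,0))/30))
    best=min((minimize(f,np.array(p0)+[dx,dy,dt],method="Nelder-Mead",options=dict(initial_simplex=np.array(p0)+[dx,dy,dt]+np.array([[0,0,0],[.004,0,0],[0,.004,0],[0,0,.05]]))) for dx in(-.003,.003) for dy in(-.003,.003) for dt in(-.04,.04)),key=lambda r:r.fun)
    return best.x,best.fun
def measure(c,pb,pt):
    I=c["img"].astype(float)
    b,fb=fit(c,I[:,:,0],pb,.32,.24,.042)
    t,ft=fit(c,I[:,:,2]*1.0,pt,.098,.066,.0485)
    R=np.array([[np.cos(b[2]),-np.sin(b[2])],[np.sin(b[2]),np.cos(b[2])]])
    e=b[:2]-R[:,0]*.16
    q=rect(t,.098,.066)
    print("board",b.round(4),"score",round(fb,2),"edge",e.round(4),"tile",t.round(4),round(ft,2))
    print("tile corners FL FR BR BL in board_edge frame mm",((q-e)@R*1000).round(1).tolist())
    return b,t,e,R
E
python3 - <<'E'
import pickle
from h import *
c=pickle.load(open("pics/top0.pkl","rb"))
b,t,e,R=measure(c,[.565,.08,-.175],[.526,.075,-.035])
back=e+R@[.0,0]
for x in(.20,.085,.068+.011): print("point behind",x,(e+R@[x,((t[:2]-e)@R)[1]]).round(4))
v=c["img"].copy()
for P,z in((rect(b,.32,.24),.042),(rect(t,.098,.066),.0485)):
    cv2.polylines(v,[(proj(c,np.c_[P,[z]*4])*16).astype(int).reshape(-1,1,2)],True,(0,255,0),1,shift=4)
cv2.imwrite("pics/fit.png",cv2.resize(v[130:290,225:365],None,fx=3.75,fy=3.75,interpolation=0)[:,:,::-1])
E
```

```text
board [ 0.5668  0.0821 -0.1995] score -0.82 edge [0.41   0.1138] tile [ 0.528   0.0767 -0.0505] -0.8
tile corners FL FR BR BL in board_edge frame mm [[69.7, 12.4], [79.5, -52.9], [176.4, -38.3], [166.6, 26.9]]
point behind 0.2 [0.6034 0.0615]
point behind 0.085 [0.4907 0.0843]
point behind 0.079 [0.4848 0.0855]
```

View pics/fit.png

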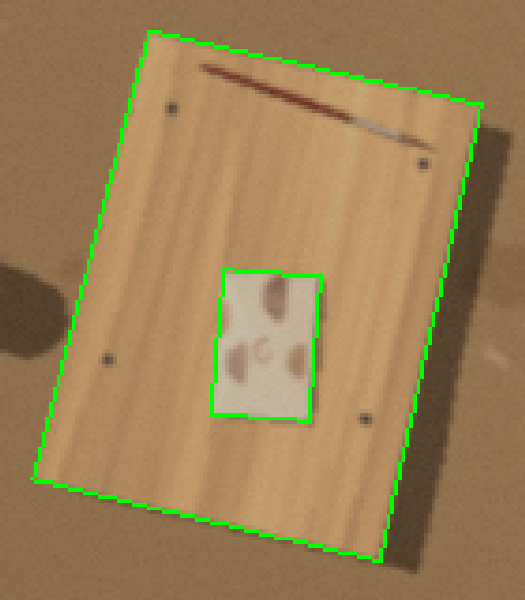

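The overlay fits well. In the board frame the tile's front corners are at x = 70 and 80 mm, it is yawed +8.5° relative to the board, and the rear edge is at 167–176 mm. With the fingers shut I have a flat pusher whose tip height is known. I'll move above the point behind the tile first.

Call:
move_arm(
  commands="0 -3.1 -2.33 0 0 0 0; 0 -3.1 -2.33 0 0 0 0; 0 -3.1 -2.33 0 0 0 0; 0 -3.1 -2.33 0 0 0 0; 0 -3.1 -2.33 0 0 0 0; 0 -3.1 -2.33 0 0 0 0; 0 -3.1 -2.33 0 0 0 0; 0 -3.1 -2.33 0 0 0 0; 0 -3.1 -2.33 0 0 0 0; 0 -3.1 -2.33 0 0 0 0; 0 -3.1 -2.33 0 0 0 0; 0 -3.1 -2.33 0 0 0 0",
  force=20,
)

```text
t: 1.1
eef_pos: [0.482, 0.2489, 0.2312]
tool_rot: [-0.0, 0.167, 0.986, -0.0]
contact_force: [0.6, 0.3, -0.2]
gripper_width: -0.001
```

Call:
move_arm(
  commands="0 -3.05 -2.33 0 0 0 0; 0 -3.05 -2.33 0 0 0 0; 0 -3.05 -2.33 0 0 0 0; 0 -3.05 -2.33 0 0 0 0; 0 -3.05 -2.33 0 0 0 0; 0 -3.05 -2.33 0 0 0 0; 0 0 0 0 0 0 -3.9; 0 0 0 0 0 0 -3.9; 0 0 0 0 0 0 0; 0 0 0 0 0 0 0; 0 0 0 0 0 0 0",
)

```text
t: 2.02
eef_pos: [0.6079, 0.059, 0.2311]
tool_rot: [-0.0, 0.1, 0.995, 0.0]
contact_force: [0.2, 0.1, -0.3]
gripper_width: -0.005
```

```bash
cat >> h.py <<'E'
from scipy.spatial.transform import Rotation as Ro
B=np.array([.5668,.0821,-.1995]);RB=Ro.from_euler("z",B[2]).as_matrix()[:2,:2];E0=B[:2]-RB[:,0]*.16
def status(o,target=None):
    T=Ro.from_quat(o["tool_rot"],scalar_first=True);p=np.array(o["eef_pos"])
    print("t",round(float(o["t"]),2),"tcp",p.round(4),"board-edge xy mm",((p[:2]-E0)@RB*1000).round(1),"toolx yaw rel -boardx deg",np.degrees(np.arctan2(*(RB.T@-T.as_matrix()[:2,0])[::-1])).round(2),"toolz",T.as_matrix()[:,2].round(3),"F",np.round(o["contact_force"],2),"g",np.round(o["gripper_width"],3))
    if target is not None: # board-edge xy(mm), world z(m)
        w=np.r_[E0+RB@(np.array(target[:2])/1000),target[2]];print("tool shift cm",(T.as_matrix().T@(w-p)*100).round(2))
E
python3 - <<'E'
from station import bot
from h import *
status(bot.get_obs(),(205,-15,.07)); print(np.round(bot.get_obs()["q"],2))
E
```

```text
t 2.02 tcp [0.6079 0.059  0.2311] board-edge xy mm [204.9 -14.5] toolx yaw rel -boardx deg -0.07 toolz [-0.001  0.    -1.   ] F [ 0.18  0.15 -0.29] g -0.005
tool shift cm [-0.02 -0.05 16.11]
[-0.4   0.38  0.26  1.73 -0.11  1.05  1.27]
```

Call:
move_arm(
  commands="0 0 0 3.5 0 0 0; 0 0 0 3.5 0 0 0; 0 0 0 3.5 0 0 0; 0 0 0 3.5 0 0 0; 0 0 0 0 0 0 0; 0 0 0 0 0 0 0",
)

```text
t: 2.52
eef_pos: [0.6068, 0.0588, 0.0902]
tool_rot: [-0.002, 0.1, 0.995, -0.001]
contact_force: [-0.2, 0.3, 0.7]
gripper_width: 0.002
```

```bash
python3 - <<'E'
from station import bot
from h import *
o=bot.get_obs();c=bot.read_camera("wrist");status(o,(205,-15,.044))
print(np.round(c["K"],1).tolist(),np.round(c["hand_eye"],3).tolist())
import pickle;pickle.dump((o,c),open("pics/w1.pkl","wb"))
cv2.imwrite("pics/w1.png",c["img"][:,:,::-1])
E
```

```text
t 2.52 tcp [0.6068 0.0588 0.0902] board-edge xy mm [203.8 -14.9] toolx yaw rel -boardx deg -0.01 toolz [-0.004 -0.001 -1.   ] F [-0.18  0.34  0.71] g 0.002
tool shift cm [-0.14 -0.    4.62]
[[309.7, 0.0, 314.7], [0.0, 309.7, 198.9], [0.0, 0.0, 1.0]] [[-0.0, -0.965, -0.264, 0.066], [1.0, -0.0, -0.0, 0.001], [0.0, -0.264, 0.965, -0.143], [0.0, 0.0, 0.0, 1.0]]
```

View pics/w1.png

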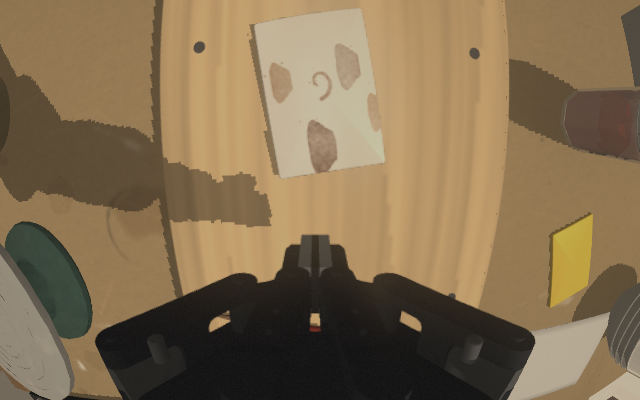

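The wrist view shows the tile with corners near (361,8), (254,24), (280,178) and (385,161), and the shut fingertips at (316,240) just behind it. I'll check this against the top-camera fit.

```bash
cat >> h.py <<'E'
def wworld(o,c,px,z):
    K=c["K"];H=np.array(c["hand_eye"]);T=Ro.from_quat(o["tool_rot"],scalar_first=True).as_matrix()
    p=cv2.fisheye.undistortPoints(np.array(px,float).reshape(-1,1,2),K,np.zeros(4))[:,0]
    d=np.c_[p,np.ones(len(p))]@(T@H[:3,:3]).T;org=o["eef_pos"]+T@H[:3,3]
    w=org+d*((z-org[2])/d[:,2])[:,None];return (w[:,:2]-E0)@RB*1000
E
python3 - <<'E'
import pickle
from h import *
o,c=pickle.load(open("pics/w1.pkl","rb"))
print(wworld(o,c,[[361,8],[254,24],[280,178],[385,161]],.0485).round(1).tolist())
E
```

```text
[[69.8, 14.2], [79.9, -50.1], [175.3, -34.9], [164.6, 29.3]]
```

Call:
move_arm(
  commands="0 -0.1 0 1.0 0 0 0; 0 -0.1 0 1.0 0 0 0; 0 0 0 1.0 0 0 0; 0 0 0 0.8 0 0 0; 0 0 0 0.4 0 0 0; 0 0 0 0.3 0 0 0; 0 0 0 0 0 0 0; 0 0 0 0 0 0 0; 0 0 0 0 0 0 0",
)

```text
t: 3.32
eef_pos: [0.6105, 0.0581, 0.0466]
tool_rot: [0.0, 0.1, 0.995, 0.0]
contact_force: [-0.6, -0.5, -0.9]
gripper_width: -0.004
```

```bash
python3 - <<'E'
from station import bot
from h import *
status(bot.get_obs(),(205,-15,.0443))
E
```

```text
t 3.32 tcp [0.6105 0.0581 0.0466] board-edge xy mm [207.6 -14.9] toolx yaw rel -boardx deg -0.01 toolz [ 0.001  0.    -1.   ] F [-0.56 -0.52 -0.93] g -0.004
tool shift cm [ 0.26 -0.01  0.23]
```

Call:
move_arm(
  commands="0 0 0 0.2 0 0 0; 0 0.4 0 0 0 0 0; 0 0.4 0 0 0 0 0; 0 0.4 0 0 0 0 0; 0 0.4 0 0 0 0 0; 0 0.4 0 0 0 0 0; 0 0.4 0 0 0 0 0; 0 0.4 0 0 0 0 0; 0 0.4 0 0 0 0 0; 0 0.4 0 0 0 0 0; 0 0 0 0 0 0 0; 0 0 0 0 0 0 0",
)

```text
t: 4.32
eef_pos: [0.5746, 0.0654, 0.0443]
tool_rot: [-0.0, 0.1, 0.995, 0.0]
contact_force: [0.6, -0.5, -0.4]
gripper_width: -0.001
```

```bash
python3 - <<'E'
from station import bot
from h import *
o=bot.get_obs();c=bot.read_camera("wrist");status(o,(79,-15,.0443))
cv2.imwrite("pics/w2.png",c["img"][:,:,::-1])
import pickle;pickle.dump((o,c),open("pics/w2.pkl","wb"))
E
```

```text
t 4.32 tcp [0.5746 0.0654 0.0443] board-edge xy mm [170.9 -14.9] toolx yaw rel -boardx deg 0.0 toolz [-0.  0. -1.] F [ 0.59 -0.46 -0.45] g -0.001
tool shift cm [ 9.19 -0.01  0.01]
```

View pics/w2.png

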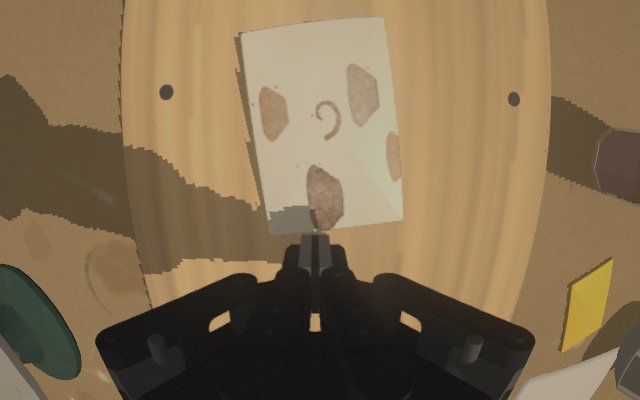

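The pusher is now touching the trailing side, and the tile has begun to slide and turn, with corners near (383,16), (239,33), (269,235) and (403,219). I'll push on in the same line.

Call:
move_arm(
  commands="0 0.4 0 0 0 0 0; 0 0.4 0 0 0 0 0; 0 0.4 0 0 0 0 0; 0 0.4 0 0 0 0 0; 0 0.4 0 0 0 0 0; 0 0.4 0 0 0 0 0; 0 0.4 0 0 0 0 0; 0 0.4 0 0 0 0 0; 0 0.4 0 0 0 0 0; 0 0.4 0 0 0 0 0; 0 0 0 0 0 0 0; 0 0 0 0 0 0 0",
)

```text
t: 5.37
eef_pos: [0.535, 0.0733, 0.0442]
tool_rot: [-0.001, 0.1, 0.995, -0.0]
contact_force: [-0.3, 0.1, -0.2]
gripper_width: -0.004
```

```bash
python3 - <<'E'
from station import bot
from h import *
import pickle
o,c=pickle.load(open("pics/w2.pkl","rb"));print(wworld(o,c,[[383,16],[239,33],[269,235],[403,219]],.0485).round(1).tolist())
o=bot.get_obs();c=bot.read_camera("wrist");status(o,(79,-15,.0443))
cv2.imwrite("pics/w3.png",c["img"][:,:,::-1])
pickle.dump((o,c),open("pics/w3.pkl","wb"))
E
```

```text
[[57.4, 17.4], [65.6, -47.7], [161.4, -35.8], [153.4, 29.4]]
t 5.37 tcp [0.535  0.0733 0.0442] board-edge xy mm [130.6 -14.9] toolx yaw rel -boardx deg 0.01 toolz [-0.001  0.    -1.   ] F [-0.28  0.06 -0.2 ] g -0.004
tool shift cm [ 5.16 -0.01 -0.01]
```

View pics/w3.png

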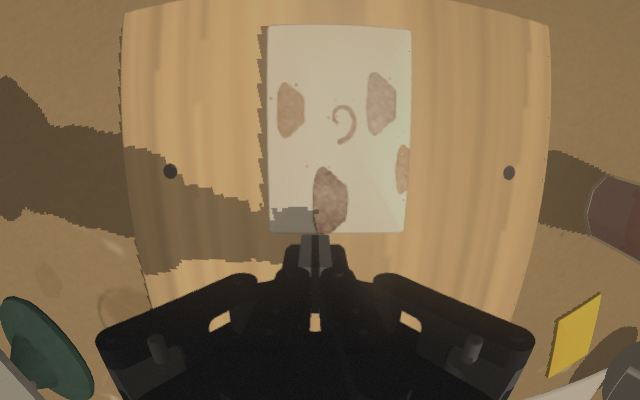

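The tile has turned to nearly parallel: corners (411,31), (267,26), (270,233) and (405,232). Next I check the numbers.

```bash
python3 - <<'E'
from h import *
import pickle
o,c=pickle.load(open("pics/w3.pkl","rb"));print(wworld(o,c,[[411,31],[267,26],[270,233],[405,232]],.0485).round(1).tolist())
t=pickle.load(open("pics/top0.pkl","rb"))
# board front corners seen by wrist camera
print(wworld(o,c,[[125,13],[549,26]],.042).round(1).tolist())
E
```

```text
[[23.3, 30.4], [22.8, -34.9], [120.0, -35.2], [119.8, 31.0]]
[[1.3, -115.3], [1.0, 122.0]]
```

The tile is flush and parallel, but its centre is at y ≈ -2 mm and the pusher is at -15. I'll back off, recentre by 13 mm, then push again.

Call:
move_arm(
  commands="0 -0.6 0 0 0 0 0; 0 0 0.65 0 0 0 0; 0 0 0.65 0 0 0 0; 0 0 0 0 0 0 0; 0 0.3 0 0 0 0 0; 0 0.3 0 0 0 0 0; 0 0.4 0 0 0 0 0; 0 0.4 0 0 0 0 0; 0 0.4 0 0 0 0 0; 0 0.4 0 0 0 0 0; 0 0.4 0 0 0 0 0; 0 0.4 0 0 0 0 0",
)

```text
t: 6.42
eef_pos: [0.5143, 0.0907, 0.0443]
tool_rot: [0.0, 0.1, 0.995, 0.0]
contact_force: [1.3, -0.6, -0.2]
gripper_width: 0.001
```

Call:
move_arm(
  commands="0 0.4 0 0 0 0 0; 0 0.4 0 0 0 0 0; 0 0.4 0 0 0 0 0; 0 0.4 0 0 0 0 0; 0 0.3 0 0 0 0 0; 0 0 0 0 0 0 0; 0 0 0 0 0 0 0; 0 0 0 0 0 0 0",
)

```text
t: 7.08
eef_pos: [0.496, 0.0944, 0.0443]
tool_rot: [-0.0, 0.1, 0.995, -0.0]
contact_force: [0.4, -1.1, 0.8]
gripper_width: -0.002
```

```bash
python3 - <<'E'
from station import bot
from h import *
import pickle
o=bot.get_obs();c=bot.read_camera("wrist");status(o,(78,-2,.0443))
cv2.imwrite("pics/w4.png",c["img"][:,:,::-1])
pickle.dump((o,c),open("pics/w4.pkl","wb"))
E
```

```text
t 7.08 tcp [0.496  0.0944 0.0443] board-edge xy mm [88.2 -2. ] toolx yaw rel -boardx deg -0.01 toolz [-0.  0. -1.] F [ 0.4  -1.07  0.77] g -0.002
tool shift cm [ 1.02 -0.01 -0.  ]
```

View pics/w4.png

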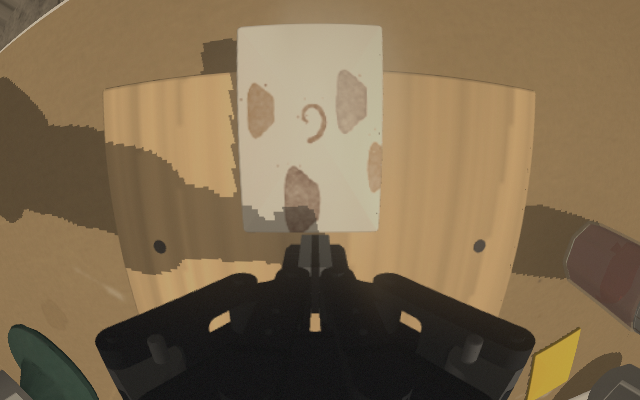

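The tile now overhangs the edge and stays square: front corners at (382,27) and (238,28), board edge at about row 74 beside it.

```bash
python3 - <<'E'
from h import *
import pickle
o,c=pickle.load(open("pics/w4.pkl","rb"));print(wworld(o,c,[[382,27],[238,28],[244,232],[379,231]],.0485).round(1).tolist())
print(wworld(o,c,[[104,90],[200,76],[400,74],[535,92]],.042).round(1).tolist())
E
```

```text
[[-19.7, 29.7], [-19.7, -35.3], [77.2, -35.2], [76.7, 30.6]]
[[0.8, -115.3], [0.9, -55.9], [1.2, 39.6], [0.9, 121.4]]
```

Call:
move_arm(
  commands="0 0.3 0 0 0 0 0; 0 0.3 0 0 0 0 0; 0 0.2 0 0 0 0 0; 0 0.15 0 0 0 0 0; 0 0 0 0 0 0 0; 0 0 0 0 0 0 0; 0 -0.5 0 0 0 0 0; 0 -1 0 0 0 0 0; 0 0 0 -1 0 0 0; 0 0 0 -3 0 0 0; 0 0 0 -3 0 0 0; 0 0 0 -3 0 0 0",
)

```text
t: 8.13
eef_pos: [0.5015, 0.0928, 0.1459]
tool_rot: [-0.0, 0.1, 0.995, -0.0]
contact_force: [0.4, 0.5, -0.3]
gripper_width: -0.002
```

Call:
move_arm(
  commands="0 0 0 -3 0 0 0; 0 -4 0 -1 0 0 0; 0 -4 0 0 0 0 0; 0 0 0 0 0 0 0; 0 0 0 0 0 0 0; 0 0 0 0 0 0 0; 0 0 0 0 0 0 0",
)

```text
t: 8.72
eef_pos: [0.5787, 0.0776, 0.1841]
tool_rot: [-0.001, 0.099, 0.995, -0.0]
contact_force: [-0.0, 0.4, 0.5]
gripper_width: -0.001
```

```bash
python3 - <<'E'
from station import bot
from h import *
import pickle
o=bot.get_obs();c=bot.read_camera("wrist");status(o)
cv2.imwrite("pics/w5.png",c["img"][:,:,::-1]);pickle.dump((o,c),open("pics/w5.pkl","wb"))
c=bot.read_camera("top");cv2.imwrite("pics/top5.png",c["img"][:,:,::-1]);pickle.dump(c,open("pics/top5.pkl","wb"))
E
```

```text
t 8.72 tcp [0.5787 0.0776 0.1841] board-edge xy mm [172.6  -2.1] toolx yaw rel -boardx deg 0.01 toolz [-0.002  0.    -1.   ] F [-0.01  0.38  0.53] g -0.001
```

View pics/w5.png

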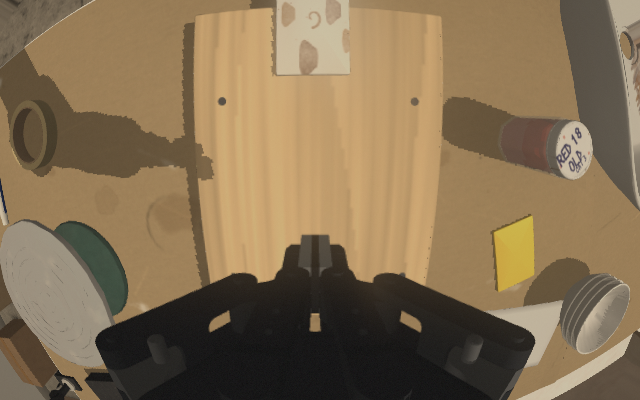

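View pics/top5.png

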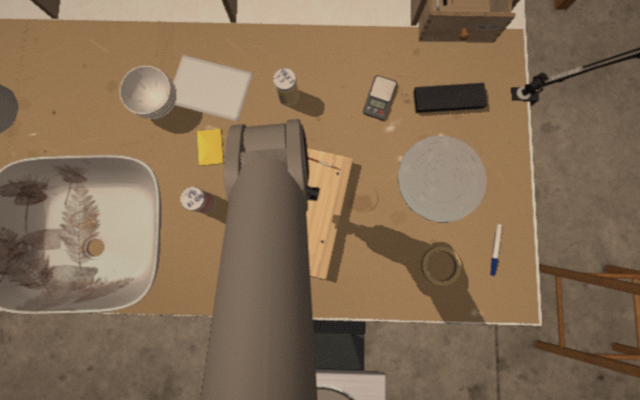

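The arm hides the tile from the top camera, so I'll swing aside to the left for an unobstructed check.

Call:
move_arm(
  commands="0 1 3 -1 0 0 0; 0 1 3 -1 0 0 0; 0 1 3 -1 0 0 0; 0 1 3 -1 0 0 0; 0 1 3 -1 0 0 0; 0 1.5 3.5 0 0 0 0; 0 1.5 3.5 0 0 0 0; 0 1.5 3.5 0 0 0 0; 0 1.5 3.5 0 0 0 0; 0 1.5 3.5 0 0 0 0; 0 1.5 3.5 0 0 0 0; 0 0 0 0 0 0 0",
)

```text
t: 9.82
eef_pos: [0.5077, 0.4682, 0.2336]
tool_rot: [-0.002, 0.094, 0.996, 0.002]
contact_force: [-1.6, 1.9, -0.5]
gripper_width: 0.004
```

```bash
python3 - <<'E'
from station import bot
from h import *
import pickle
status(bot.get_obs())
c=bot.read_camera("top");c0=pickle.load(open("pics/top0.pkl","rb"))
t0=B[:2]*0+E0+RB@[.019,-.002]
b,t,e,R=measure(c,B,[*t0,B[2]])
q=(rect(t,.098,.066)-E0)@RB*1000;print("with first board fit",q.round(1).tolist())
d=cv2.absdiff(c["img"],c0["img"]).max(2)
for n,(x,y) in dict(brush=(310,160),jar=(193,198),tape=(442,266)).items(): print(n,"diff",d[y-14:y+14,x-30:x+30].mean().round(1))
cv2.imwrite("pics/top6.png",cv2.resize(c["img"][120:300,150:400],None,fx=3,fy=3)[:,:,::-1])
E
```

```text
t 9.82 tcp [0.5077 0.4682 0.2336] board-edge xy mm [ 25.6 366.7] toolx yaw rel -boardx deg 0.69 toolz [-0.003  0.005 -1.   ] F [-1.6   1.87 -0.49] g 0.004
board [ 0.5663  0.0822 -0.2001] score -0.74 edge [0.4095 0.114 ] tile [ 0.4278  0.1046 -0.1927] -0.78
tile corners FL FR BR BL in board_edge frame mm [[-29.5, 27.0], [-29.0, -39.0], [69.0, -38.3], [68.5, 27.7]]
with first board fit [[-30.0, 27.2], [-29.5, -38.8], [68.5, -38.2], [68.0, 27.8]]
brush diff 3.8
jar diff 6.2
tape diff 3.5
```

View pics/top6.png

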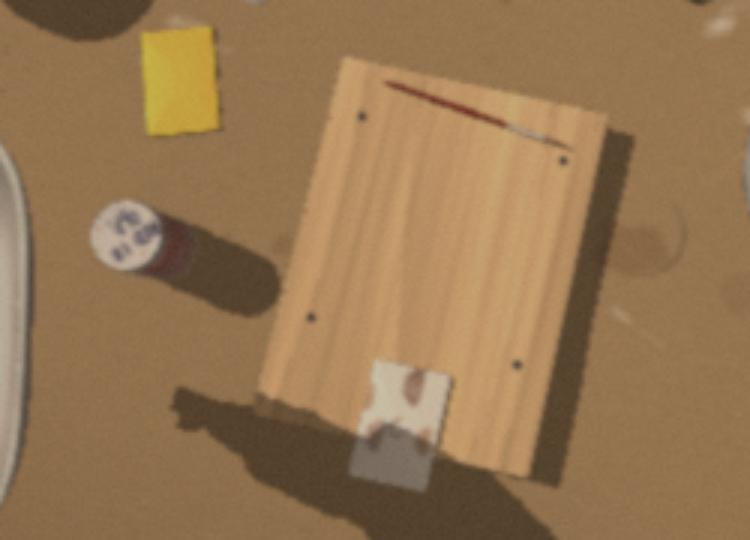

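The tile overhangs by about 30 mm and is parallel to the board's edge. The brush, jar and tape roll have not moved, and the arm is clear, so I'm handing in.

```bash
python3 -c "
from station import bot
print(bot.hand_in())"
```

```text
the job is handed in; nothing more can be done
None
```

I pushed the tile along the board with the shut fingertips, recentring once partway, then backed off, moved the arm clear and handed in at about 10 s; no verdict was reported.

- **Overhang:** the last top-camera fit puts the leading corners 29.5 mm (left) and 29.0 mm (right) beyond the board's edge. Against the first board fit they come out at 30.0 and 29.5 mm. The yaw error is about 0.4°.
- **Wrist camera:** it showed the board's edge about 1 mm farther back than the top camera did, which is within the calibration. It was last measured before the final 9.5 mm of push. I took one wrist picture after that but did not measure from it.
- **Contact and flatness:** the wrist force readings between moves stayed under about 2 N. I had no direct reading of fingertip force or of the tile's tilt, though it looks flat in the pictures.
- **Other objects:** the brush, pink jar and tape roll show no visible movement against the first picture. The yellow look-alike was not touched.
- **Weaker reading:** the arm's shadow lay across the tile's front in the final top picture. The fit scores were slightly lower than at the start, 0.78 against 0.80 for the tile and 0.74 against 0.82 for the board.

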